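Book in the pad printer's kit on the tally buttons

TASK

Book in the pad printer's kit in the order it is fitted: with a fingertip, lightly push down the tally button on the station where the black holder stands, then the one at the steel stake, then the one at the flat disc. Each button should go down to the bottom or nearly so, where it stays; press gently, do not ram it against its stop. The buttons are only touched: leave the kit parts in their bays and the other things on the bench where they are, and finish clear of everything.

Things in the scene. Friction and masses are not known exactly. Their poses are not given: they have to be found in the camera images.
- station_holder: Kitting station on which the black holder stands: fixed grey plate 164 x 96 x 8 mm, origin at the centre of its underside. Its +x end carries a parts bay (90 x 88 mm inside, centre at x = +33 mm, floor 8 mm up, rim 4 mm high); at x = -55 mm, y = 0 stands its push button. All three stations are alike; only the part in the bay tells them apart. Position, order on the bench and yaw vary.
- button_holder_top (a point): Centre of the top face of the button on the black holder's station. Black round cap, 26 mm across and 8 mm thick, on a stem above a fixed aluminium collar (32 mm across, its top 18 mm above the bench). The cap top is 44 mm above the bench with the button fully up, 30 mm when fully down. It is moved straight down by 3 to 4 N and stays where it is left (friction, no spring); it meets a stop at the bottom.
- button_holder (a joint): How far the button on the black holder's station is pushed down, m: 0 fully up, 0.014 on its stop. Starts between 0 and 0.003.
- station_stake: Kitting station on which the steel stake stands: fixed grey plate 164 x 96 x 8 mm, origin at the centre of its underside. Its +x end carries a parts bay (90 x 88 mm inside, centre at x = +33 mm, floor 8 mm up, rim 4 mm high); at x = -55 mm, y = 0 stands its push button. All three stations are alike; only the part in the bay tells them apart. Position, order on the bench and yaw vary.
- button_stake_top (a point): Centre of the top face of the button on the steel stake's station. Black round cap, 26 mm across and 8 mm thick, on a stem above a fixed aluminium collar (32 mm across, its top 18 mm above the bench). The cap top is 44 mm above the bench with the button fully up, 30 mm when fully down. It is moved straight down by 3 to 4 N and stays where it is left (friction, no spring); it meets a stop at the bottom.
- button_stake (a joint): How far the button on the steel stake's station is pushed down, m: 0 fully up, 0.014 on its stop. Starts between 0 and 0.003.
- station_disc: Kitting station on which the flat disc stands: fixed grey plate 164 x 96 x 8 mm, origin at the centre of its underside. Its +x end carries a parts bay (90 x 88 mm inside, centre at x = +33 mm, floor 8 mm up, rim 4 mm high); at x = -55 mm, y = 0 stands its push button. All three stations are alike; only the part in the bay tells them apart. Position, order on the bench and yaw vary.
- button_disc_top (a point): Centre of the top face of the button on the flat disc's station. Black round cap, 26 mm across and 8 mm thick, on a stem above a fixed aluminium collar (32 mm across, its top 18 mm above the bench). The cap top is 44 mm above the bench with the button fully up, 30 mm when fully down. It is moved straight down by 3 to 4 N and stays where it is left (friction, no spring); it meets a stop at the bottom.
- button_disc (a joint): How far the button on the flat disc's station is pushed down, m: 0 fully up, 0.014 on its stop. Starts between 0 and 0.003.
- holder: The pad printer's black holder: flat round black body 66 mm across and 14 mm thick with a short stub handle at one side and an off-centre round cap with a bright face, 26 mm high in all. 0.16 kg, loose. Origin at the centre of its underside. Stands in its station's bay; leave it there.
- stake: The steel stake: turned grey steel, a round flange 43 mm across with a narrower 24 mm upright cylinder on it, 31 mm high in all. 0.14 kg, loose. Origin at the centre of its underside. Stands in its station's bay; leave it there.
- disc: The plain disc: a flat black round disc with a steel top face, 43 mm across, 13 mm high. 0.05 kg, loose. Origin at the centre of its underside. Stands in its station's bay; leave it there.
- watch_head: Bystander: small silvery watch case with a dial and a crown, 25 x 28 x 7 mm, loose on the bench beyond the stations. Origin at the underside.
- thick_ring: Bystander: black ring 25 mm across, 8 mm high, loose on the bench beyond the stations. Origin at the centre of the underside.
- screwdriver: Bystander: small screwdriver with a pale yellow handle, 98 mm long, 9 mm thick, loose on the bench beyond the stations. Origin at the underside of its middle.

How it is judged (in metres and radians):
On the way, in this order (a step that is already met when the one before it is completed fails the run):
1. the button at the black holder is pushed down (value of joint button_holder above 0.009 m), for 0.1 s.
2. the button at the steel stake is pushed down (value of joint button_stake above 0.009 m), for 0.1 s.
3. the button at the flat disc is pushed down (value of joint button_disc above 0.009 m), for 0.1 s.
At the end, for the whole second after the job is handed in: All three buttons are down by more than 9 mm of their 14 mm, the three kit parts rest within 10 mm and the bystanders within 15 mm of where they started (value of joint each of button_holder, button_stake, button_disc above 0.009 m and distance of each of holder, stake, disc from where it was at the start of the episode below 0.01 m and distance of each of watch_head, thick_ring, screwdriver from where it was at the start of the episode below 0.015 m and linear speed of each of holder, stake, disc, watch_head, thick_ring, screwdriver below 0.02 m/s); the robot touches nothing.
It fails at once if the stake's button is pushed before the holder's is down (value of joint button_stake above 0.006 m and value of joint button_holder below 0.009 m).
It fails at once if the disc's button is pushed before the stake's is down (value of joint button_disc above 0.006 m and value of joint button_stake below 0.009 m).
It fails at once if a button is pushed hard (over 20 N) instead of lightly (contact force between the arm and button_holder above 20 N or contact force between the arm and button_stake above 20 N or contact force between the arm and button_disc above 20 N).
It fails at once if a kit part is lifted or shifted in its bay by more than 10 mm (distance of any of holder, stake, disc from where it was at the start of the episode above 0.01 m).
It fails at once if a bystander is moved by more than 15 mm (distance of any of watch_head, thick_ring, screwdriver from where it was at the start of the episode above 0.015 m).
It also fails if it takes over 48 s, if anything falls off the work surface, if the arm or the gripper's body presses on something with over 40 N, if the wrist force passes 120 N, or if a joint passes its speed limit or range.

ROBOT

A 6-joint arm with a two-finger parallel gripper is mounted at the origin on a cart in front of the work surface, level with it; the furniture and walls round the work are solid. World frame = base frame: x ahead of the robot, y to its left, z up, the work surface at z = 0. Lengths are in m, angles in degrees, forces in N, time in s.
With the tool pointing down it reaches from about 0.35 to 0.875 m from the base axis. Payload 4.2 kg.
Tool frame: the origin (TCP) lies midway between the tips of the shut fingers; the grasp point (between the pads) lies 19 mm behind it; z points along the fingers, y is the line along which they close (so a half turn about z gives the same grasp; the last joint's range is limited). The gripper opens to 87 mm and grips with 3 to 60 N. Pads are 19 mm wide; open, the fingers measure 117 mm over their backs; the gripper's body (75 mm by 190 mm) begins 51 mm behind the grasp point.
Start: joints at [83.572, 22.042, 0.453, 0, -68.411, -14.817], TCP at [0.226, 0.583, 0.223] pointing down, gripper open.
Joint ranges: [-179.83, 179.83], [-69.29, 118.12], [-61.27, 80.66], [-181.25, 117.63], [-171.15, -9.14], [-177.46, 177.46]. Speed limits (degrees/s): [159.86, 159.86, 180, 180, 180, 180].

INTERFACE

Orientations are given as a 3x3 rotation matrix whose columns are the frame's x, y, z axes.
In Python, from station import sense, capture, camera_params, finish_job gives the robot as it stands.
- The arm moves only by the tool drive_tool, never from a script. Its argument "rows" is a list of rows, each an object of numbers: "tx", "ty", "tz": the shift along the tool's x, y, z in cm; "ax", "ay", "az": the turn, a rotation vector about the tool's x, y, z in rad; "claw": the finger opening in cm, from 0 to 8.7. In form: [{"tx": .., "ty": .., "tz": .., "ax": .., "ay": .., "az": .., "claw": ..}, ...]. A call has 1 to 10 rows; each row shifts and turns the commanded pose from where the row before left it, along the tool's axes as they then stand; what a row does not reach is not made up. A row lasts 1/12 s, in which the tool goes at most 41.7 mm and 7.16 degrees, less where a joint would pass 70% of its speed; a pose out of reach is approached as far as the arm can. A call with a gripper value outside its range is refused whole. The fingers move at their own pace and stop on an object; the grip force is fixed at half the most. Time passes only in rows, so rows that do not move let the fingers close. It gives the time, the measured TCP pose, the force, the opening and the grip force at its end, in the units of the state.
- sense(): the state, without advancing time (a new reading comes with each control period).
- capture(name): name is "side" or "top" or "wrist"; returns (picture, depth): 400x640x3 uint8, red, green, blue; 400x640 float32, m along the optical axis (not along the pixel's ray), 0 where there is no reading.
- camera_params(name): a dict with "intrinsics" (3x3 intrinsics, pixels), "k1" (the pictures are not rectified: a ray, as slopes to the right and down, at radius r is drawn at 1 + k1 r^2 times it, then the intrinsics apply), "R" (3x3) and "t" (3): a world point X has camera coordinates R X + t; the wrist camera has in their place "tool_from_camera" (4x4, takes a point from camera to tool coordinates, whose origin is the TCP and whose axes are the flange's). Camera axes: x right, y down, z forward; pixel columns grow to the right and rows downward; lengths in m; the calibration is good to about 2 mm. A picture is of the moment at which its call begins: read the wrist's pose just before it. camera_params takes no time and is no camera call.
- finish_job(): hands the job in; it is judged then, once.
The state is a dict: "time_s": time; "joints": joint angles; "joint_velocities": joint speeds; "effort": joint torques, N m; "tcp_pos": TCP position; "ee_rot": TCP orientation; "wrist_force": force on the tool from outside, world axes, zero at the start; "moment": the same for the moment, N m; "gripper_width": opening from 0.0 (shut) to 1.0 (fully open); "gripper_force": force on a finger pad.
Only numpy, scipy, OpenCV 4.12 (cv2) and the standard library are available. Lean on these libraries where they do the work, as an engineer would, in place of code of your own. Each camera call takes 0.05 s, during which the arm holds its last target. There are 200 camera calls.

## Working session

There is one attempt and no reset: what is moved stays moved. The work goes in short steps, Python scripts to look and compute and a tool call to move; the robot and the scene stay as the last step left them, time stands still between calls to the robot, and variables do not carry over. Pictures are saved under pics/ and viewed, at most 10 in all, crops included, and the job is handed in when it is done.

Besides the shell and the picture viewer there is one more tool, called after ">>>" by a JSON object that holds its "method" and its "body", one argument or row to a line. drive_tool: Moves the arm, as the interface text tells. Its arguments: {"type":"object","properties":{"rows":{"type":"array"}},"required":["rows"]}

```bash
mkdir -p pics; cat > h.py <<'E'
import numpy as np,cv2
from station import *
def look(n,f):
    s=sense(); im,d=capture(n); cv2.imwrite('pics/'+f+'.png',im[:,:,::-1]); np.savez('pics/'+f+'.npz',d=d,p=s['tcp_pos'],R=s['ee_rot']); return im,d
def world(n,f,uv):
    z=np.load('pics/'+f+'.npz'); c=camera_params(n); K=np.array(c['intrinsics'],float);k=c['k1'];out=[]
    for u,v in uv:
        q=cv2.undistortPoints(np.array([[[u,v]]],float),K,np.array([k,0,0,0],float))[0,0]
        D=z['d'][int(round(v)),int(round(u))]; X=np.array([q[0]*D,q[1]*D,D])
        if n=='wrist':
            T=np.array(c['tool_from_camera']); X=T[:3,:3]@X+T[:3,3]; X=np.array(z['R'])@X+np.array(z['p'])
        else: X=np.array(c['R']).T@(X-np.array(c['t']))
        out.append(X)
    return np.array(out)
E
python3 - <<'E'
from h import *
look('top','top1'); s=sense(); print(s['time_s'],s['tcp_pos'],s['ee_rot'],s['wrist_force'])
E
```

```text
0.05 [0.22624097 0.58200803 0.22151188] [[ 9.31978841e-01 -3.62512046e-01 -6.75718754e-04]
 [-3.62512669e-01 -9.31976838e-01 -1.93360073e-03]
 [ 7.11993305e-05  2.04703158e-03 -9.99997902e-01]] [ 0.39193156  0.02973022 -0.26571517]
```

View pics/top1.png

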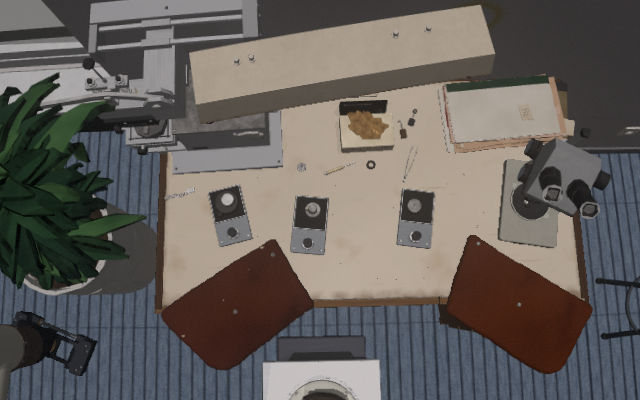

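The top view shows three stations with buttons at about (232,232), (307,242) and (416,236). The parts are above them at (228,199), (312,208) and (415,204). I'll enlarge this and measure.

```bash
python3 - <<'E'
from h import *
im=cv2.imread('pics/top1.png')
cv2.imwrite('pics/c1.png',cv2.resize(im[145:265,195:455],None,fx=3,fy=3,interpolation=cv2.INTER_CUBIC))
print(world('top','top1',[(232,232),(307,242),(416,236),(228,199),(312,208),(415,204),(370,165),(340,280),(60,345),(320,390)]).round(4))
look('side','side1')
E
```

```text
[[ 0.4996  0.2328  0.0482]
 [ 0.4681  0.0284  0.0435]
 [ 0.4781 -0.2706  0.0363]
 [ 0.5954  0.2478  0.0325]
 [ 0.5633  0.013   0.0365]
 [ 0.5701 -0.2758  0.0234]
 [ 0.6919 -0.1565  0.0032]
 [ 0.3653 -0.0597  0.002 ]
 [ 0.1332  1.1484 -0.7806]
 [ 0.0742  0.0024  0.0141]]
```

View pics/c1.png

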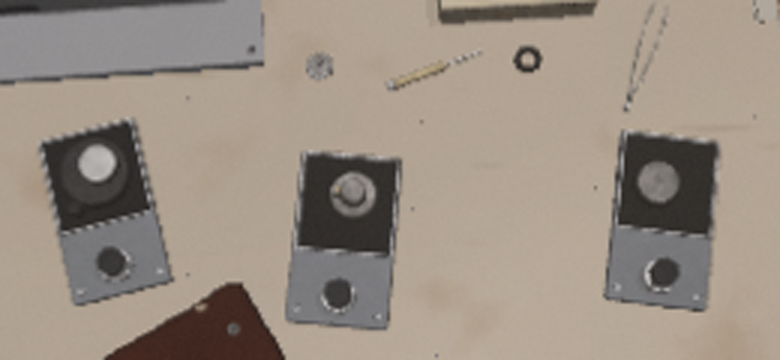

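View pics/side1.png

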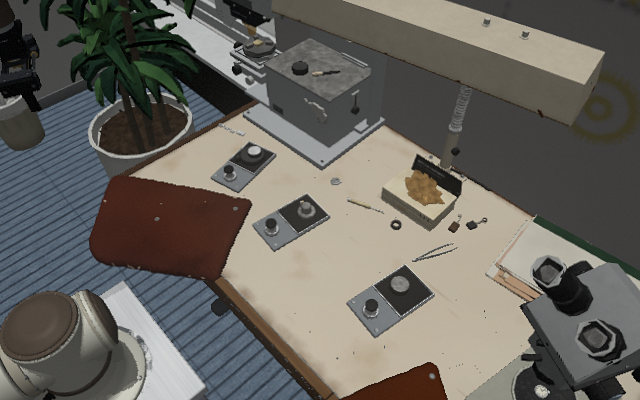

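Left station: black holder, a dark body with an off-centre bright cap. Middle: steel stake. Right: flat disc. Next I'll check heights along the path and refine the button rays at z≈0.043.

```bash
python3 - <<'E'
from h import *
c=camera_params('top');K=np.array(c['intrinsics'],float);R=np.array(c['R']);t=np.array(c['t']);C=-R.T@t
print('cam',C)
for u,v in [(232.6,232.3),(307.7,242.7),(415.7,235.7)]:
    q=cv2.undistortPoints(np.array([[[u,v]]],float),K,np.array([c['k1'],0,0,0],float))[0,0]
    r=R.T@np.array([q[0],q[1],1]);print((C+r*(0.043-C[2])/r[2]).round(4))
pts=[(240,300),(200,310),(290,290),(270,250),(520,300),(130,250),(60,200),(90,190),(130,130),(340,60),(480,50),(565,180),(220,130),(25,360),(60,330),(100,340)]
for p,w in zip(pts,world('top','top1',pts)):print(p,w.round(3))
look('wrist','w0')
T=camera_params('wrist');print(np.array(T['tool_from_camera']).round(3),T['intrinsics'])
E
```

```text
cam [ 0.30517518 -0.00756014  1.37795851]
[0.4995 0.232  0.043 ]
[0.4662 0.0266 0.043 ]
[ 0.4781 -0.2685  0.043 ]
(240, 300) [0.316 0.212 0.037]
(200, 310) [0.291 0.32  0.038]
(290, 290) [0.34  0.077 0.028]
(270, 250) [0.45  0.13  0.033]
(520, 300) [ 0.295 -0.545  0.039]
(130, 250) [ 0.502  0.676 -0.359]
(60, 200) [0.499 0.474 0.51 ]
(90, 190) [0.606 0.597 0.141]
(130, 130) [0.76  0.487 0.165]
(340, 60) [ 0.788 -0.057  0.457]
(480, 50) [ 0.806 -0.347  0.457]
(565, 180) [ 0.564 -0.573  0.299]
(220, 130) [0.749 0.245 0.171]
(25, 360) [0.205 0.545 0.474]
(60, 330) [0.252 0.567 0.308]
(100, 340) [ 0.155  0.973 -0.8  ]
[[ 0.    -0.968 -0.251  0.069]
 [ 1.     0.    -0.    -0.   ]
 [ 0.    -0.251  0.968 -0.163]
 [ 0.     0.     0.     1.   ]] [[313.62199272   0.         324.06601864]
 [  0.         313.62199272 196.40369272]
 [  0.           0.           1.        ]]
```

>>> {"method": "drive_tool", "body": {
  "rows": [
    {"tx": 1.7, "ty": 1.8, "tz": 0.2, "claw": 0},
    {"tx": 1.7, "ty": 1.8, "tz": 0.2, "claw": 0},
    {"tx": 1.7, "ty": 1.8, "tz": 0.2, "claw": 0},
    {"tx": 1.7, "ty": 1.8, "tz": 0.2, "claw": 0},
    {"tx": 1.7, "ty": 1.8, "tz": 0.2, "claw": 0},
    {"tx": 1.7, "ty": 1.8, "tz": 0.2, "claw": 0},
    {"tx": 1.7, "ty": 1.8, "tz": 0.2, "claw": 0},
    {"tx": 1.7, "ty": 1.8, "tz": 0.2, "claw": 0}
  ]
}}

```text
invalid input at $.rows[0]: expected keys tx, ty, tz, ax, ay, az, claw
```

>>> {"method": "drive_tool", "body": {
  "rows": [
    {"tx": 2.5, "ty": 0.8, "tz": 0.8, "claw": 0},
    {"tx": 2.5, "ty": 0.8, "tz": 0.8, "claw": 0},
    {"tx": 2.5, "ty": 0.8, "tz": 0.8, "claw": 0},
    {"tx": 2.5, "ty": 0.8, "tz": 0.8, "claw": 0},
    {"tx": 2.5, "ty": 0.8, "tz": 0.8, "claw": 0},
    {"tx": 2.5, "ty": 0.8, "tz": 0.8, "claw": 0},
    {"tx": 2.5, "ty": 0.8, "tz": 0.8, "claw": 0},
    {"tx": 2.5, "ty": 0.8, "tz": 0.8, "claw": 0},
    {"tx": 2.5, "ty": 0.8, "tz": 0.8, "claw": 0},
    {"tx": 2.0, "ty": 1.0, "tz": 0.8, "claw": 0}
  ]
}}

```text
invalid input at $.rows[0]: expected keys tx, ty, tz, ax, ay, az, claw
```

>>> {"method": "drive_tool", "body": {
  "rows": [
    {"claw": 0},
    {"claw": 0},
    {"claw": 0}
  ]
}}

```text
invalid input at $.rows[0]: expected keys tx, ty, tz, ax, ay, az, claw
```

```bash
python3 - <<'E'
from h import *
look('wrist','w1')
E
```

```text
(no output)
```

View pics/w1.png

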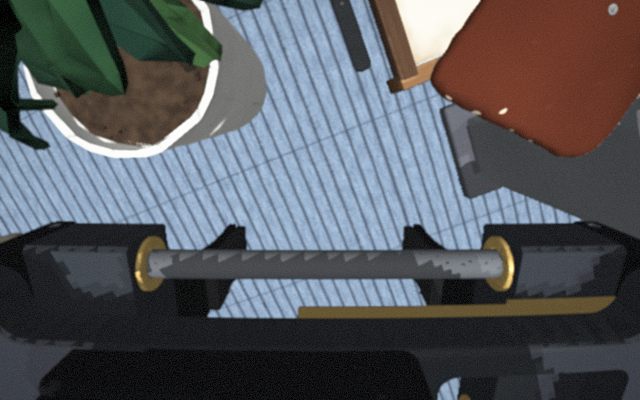

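The moves were refused because every key is required, so the arm hasn't moved. The wrist view shows the floor and the plant ahead-left at (120,60). I'll resend with all the keys.

>>> {"method": "drive_tool", "body": {
  "rows": [
    {"tx": 1.7, "ty": 1.8, "tz": 0.2, "ax": 0, "ay": 0, "az": 0, "claw": 0},
    {"tx": 1.7, "ty": 1.8, "tz": 0.2, "ax": 0, "ay": 0, "az": 0, "claw": 0},
    {"tx": 1.7, "ty": 1.8, "tz": 0.2, "ax": 0, "ay": 0, "az": 0, "claw": 0},
    {"tx": 1.7, "ty": 1.8, "tz": 0.2, "ax": 0, "ay": 0, "az": 0, "claw": 0},
    {"tx": 1.7, "ty": 1.8, "tz": 0.2, "ax": 0, "ay": 0, "az": 0, "claw": 0},
    {"tx": 1.7, "ty": 1.8, "tz": 0.2, "ax": 0, "ay": 0, "az": 0, "claw": 0},
    {"tx": 1.7, "ty": 1.8, "tz": 0.2, "ax": 0, "ay": 0, "az": 0, "claw": 0},
    {"tx": 1.7, "ty": 1.8, "tz": 0.2, "ax": 0, "ay": 0, "az": 0, "claw": 0}
  ]
}}

```text
time_s: 0.87
tcp_pos: [0.3012, 0.3977, 0.2064]
ee_rot: [[0.932, -0.362, -0.0], [-0.362, -0.932, -0.0], [-0.0, 0.0, -1.0]]
wrist_force: [-0.0, 0.4, 0.0]
gripper_width: 0.476
gripper_force: 0.0
```

>>> {"method": "drive_tool", "body": {
  "rows": [
    {"tx": 2.5, "ty": 0.8, "tz": 0.8, "ax": 0, "ay": 0, "az": 0, "claw": 0},
    {"tx": 2.5, "ty": 0.8, "tz": 0.8, "ax": 0, "ay": 0, "az": 0, "claw": 0},
    {"tx": 2.5, "ty": 0.8, "tz": 0.8, "ax": 0, "ay": 0, "az": 0, "claw": 0},
    {"tx": 2.5, "ty": 0.8, "tz": 0.8, "ax": 0, "ay": 0, "az": 0, "claw": 0},
    {"tx": 2.5, "ty": 0.8, "tz": 0.8, "ax": 0, "ay": 0, "az": 0, "claw": 0},
    {"tx": 2.5, "ty": 0.8, "tz": 0.8, "ax": 0, "ay": 0, "az": 0, "claw": 0},
    {"tx": 2.5, "ty": 0.8, "tz": 0.8, "ax": 0, "ay": 0, "az": 0, "claw": 0},
    {"tx": 2.5, "ty": 0.8, "tz": 0.8, "ax": 0, "ay": 0, "az": 0, "claw": 0},
    {"tx": 2.5, "ty": 0.8, "tz": 0.8, "ax": 0, "ay": 0, "az": 0, "claw": 0},
    {"tx": 2, "ty": 1, "tz": 0.8, "ax": 0, "ay": 0, "az": 0, "claw": 0}
  ]
}}

```text
time_s: 1.7
tcp_pos: [0.5011, 0.2329, 0.126]
ee_rot: [[0.932, -0.363, 0.0], [-0.363, -0.932, 0.0], [0.0, -0.0, -1.0]]
wrist_force: [0.0, 0.2, -0.6]
gripper_width: 0.006
gripper_force: 0.0
```

>>> {"method": "drive_tool", "body": {
  "rows": [
    {"tx": 0, "ty": 0, "tz": 0, "ax": 0, "ay": 0, "az": 0, "claw": 0},
    {"tx": 0, "ty": 0, "tz": 0, "ax": 0, "ay": 0, "az": 0, "claw": 0},
    {"tx": 0, "ty": 0, "tz": 0, "ax": 0, "ay": 0, "az": 0, "claw": 0}
  ]
}}

```text
time_s: 1.95
tcp_pos: [0.4995, 0.2339, 0.1266]
ee_rot: [[0.932, -0.363, -0.0], [-0.363, -0.932, -0.0], [-0.0, 0.0, -1.0]]
wrist_force: [-0.4, -0.3, 0.1]
gripper_width: 0.006
gripper_force: 0.0
```

```bash
python3 - <<'E'
from h import *
look('wrist','w2')
E
```

```text
(no output)
```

View pics/w2.png

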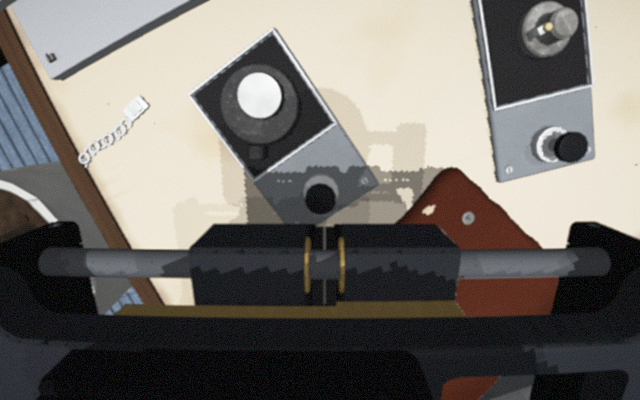

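The wrist view confirms the black holder on this station. Its cap is centred at about (320,197), and the stake station's cap is at (571,147).

```bash
cat >> h.py <<'E'
def wray(f,u,v,z):
    s=np.load('pics/'+f+'.npz'); c=camera_params('wrist'); K=np.array(c['intrinsics'],float)
    q=cv2.undistortPoints(np.array([[[u,v]]],float),K,np.array([c['k1'],0,0,0],float))[0,0]
    T=np.array(c['tool_from_camera']); r=s['R']@(T[:3,:3]@[q[0],q[1],1]); C=s['R']@T[:3,3]+s['p']
    return C+r*(z-C[2])/r[2]
E
python3 - <<'E'
from h import *
P=[(320,197),(571,147)]
print(world('wrist','w2',P).round(4),[wray('w2',u,v,.043).round(4) for u,v in P])
print(sense()['tcp_pos'],[(u,v,world('wrist','w2',[(u,v)])[0].round(3)) for u,v in [(313,190),(327,190),(320,205)]])
E
```

```text
[[0.5047 0.2359 0.0429]
 [0.4701 0.0312 0.0431]] [array([0.5048, 0.2359, 0.043 ]), array([0.4701, 0.0312, 0.043 ])]
[0.49944439 0.23433186 0.12688493] [(313, 190, array([0.513, 0.239, 0.045])), (327, 190, array([0.508, 0.228, 0.043])), (320, 205, array([0.499, 0.238, 0.044]))]
```

>>> {"method": "drive_tool", "body": {
  "rows": [
    {"tx": 0.3, "ty": 0, "tz": 1.7, "ax": 0, "ay": 0, "az": 0, "claw": 0},
    {"tx": 0, "ty": 0, "tz": 1.7, "ax": 0, "ay": 0, "az": 0, "claw": 0},
    {"tx": 0, "ty": 0, "tz": 1.6, "ax": 0, "ay": 0, "az": 0, "claw": 0},
    {"tx": 0, "ty": 0, "tz": 1.2, "ax": 0, "ay": 0, "az": 0, "claw": 0},
    {"tx": 0, "ty": 0, "tz": 0.8, "ax": 0, "ay": 0, "az": 0, "claw": 0},
    {"tx": 0, "ty": 0, "tz": 0.4, "ax": 0, "ay": 0, "az": 0, "claw": 0},
    {"tx": 0, "ty": 0, "tz": 0.2, "ax": 0, "ay": 0, "az": 0, "claw": 0},
    {"tx": 0, "ty": 0, "tz": 0.2, "ax": 0, "ay": 0, "az": 0, "claw": 0}
  ]
}}

```text
time_s: 2.67
tcp_pos: [0.5028, 0.2334, 0.0491]
ee_rot: [[0.932, -0.362, 0.001], [-0.362, -0.932, 0.001], [0.001, -0.001, -1.0]]
wrist_force: [-0.4, 0.4, 0.3]
gripper_width: 0.001
gripper_force: 0.0
```

>>> {"method": "drive_tool", "body": {
  "rows": [
    {"tx": 0, "ty": 0, "tz": 0.1, "ax": 0, "ay": 0, "az": 0, "claw": 0},
    {"tx": 0, "ty": 0, "tz": 0.1, "ax": 0, "ay": 0, "az": 0, "claw": 0},
    {"tx": 0, "ty": 0, "tz": 0.1, "ax": 0, "ay": 0, "az": 0, "claw": 0},
    {"tx": 0, "ty": 0, "tz": 0.1, "ax": 0, "ay": 0, "az": 0, "claw": 0},
    {"tx": 0, "ty": 0, "tz": 0.1, "ax": 0, "ay": 0, "az": 0, "claw": 0},
    {"tx": 0, "ty": 0, "tz": 0.1, "ax": 0, "ay": 0, "az": 0, "claw": 0},
    {"tx": 0, "ty": 0, "tz": 0.1, "ax": 0, "ay": 0, "az": 0, "claw": 0},
    {"tx": 0, "ty": 0, "tz": 0.1, "ax": 0, "ay": 0, "az": 0, "claw": 0}
  ]
}}

```text
time_s: 3.33
tcp_pos: [0.5026, 0.2328, 0.0407]
ee_rot: [[0.932, -0.362, 0.0], [-0.362, -0.932, 0.0], [0.0, -0.0, -1.0]]
wrist_force: [-0.6, 0.2, 1.6]
gripper_width: 0.006
gripper_force: 1.1
```

>>> {"method": "drive_tool", "body": {
  "rows": [
    {"tx": 0, "ty": 0, "tz": 0.1, "ax": 0, "ay": 0, "az": 0, "claw": 0},
    {"tx": 0, "ty": 0, "tz": 0.1, "ax": 0, "ay": 0, "az": 0, "claw": 0},
    {"tx": 0, "ty": 0, "tz": 0.1, "ax": 0, "ay": 0, "az": 0, "claw": 0},
    {"tx": 0, "ty": 0, "tz": 0.1, "ax": 0, "ay": 0, "az": 0, "claw": 0},
    {"tx": 0, "ty": 0, "tz": 0.1, "ax": 0, "ay": 0, "az": 0, "claw": 0},
    {"tx": 0, "ty": 0, "tz": 0.1, "ax": 0, "ay": 0, "az": 0, "claw": 0}
  ]
}}

```text
time_s: 3.83
tcp_pos: [0.5026, 0.2328, 0.0345]
ee_rot: [[0.932, -0.362, 0.0], [-0.362, -0.932, 0.0], [0.0, -0.0, -1.0]]
wrist_force: [1.3, -0.7, 1.8]
gripper_width: 0.006
gripper_force: 1.1
```

>>> {"method": "drive_tool", "body": {
  "rows": [
    {"tx": 0, "ty": 0, "tz": 0.1, "ax": 0, "ay": 0, "az": 0, "claw": 0},
    {"tx": 0, "ty": 0, "tz": 0.1, "ax": 0, "ay": 0, "az": 0, "claw": 0},
    {"tx": 0, "ty": 0, "tz": 0.1, "ax": 0, "ay": 0, "az": 0, "claw": 0}
  ]
}}

```text
time_s: 4.08
tcp_pos: [0.5026, 0.2328, 0.0315]
ee_rot: [[0.932, -0.362, 0.0], [-0.362, -0.932, 0.0], [0.0, -0.0, -1.0]]
wrist_force: [0.6, 0.1, 2.5]
gripper_width: 0.004
gripper_force: 1.1
```

>>> {"method": "drive_tool", "body": {
  "rows": [
    {"tx": 0, "ty": 0, "tz": -0.5, "ax": 0, "ay": 0, "az": 0, "claw": 0},
    {"tx": 0, "ty": 0, "tz": -1.5, "ax": 0, "ay": 0, "az": 0, "claw": 0},
    {"tx": 0, "ty": 0, "tz": -2.5, "ax": 0, "ay": 0, "az": 0, "claw": 0},
    {"tx": 0, "ty": 0, "tz": -2.5, "ax": 0, "ay": 0, "az": 0, "claw": 0},
    {"tx": 0, "ty": 0, "tz": -1.5, "ax": 0, "ay": 0, "az": 0, "claw": 0},
    {"tx": 0, "ty": 0, "tz": -1, "ax": 0, "ay": 0, "az": 0, "claw": 0},
    {"tx": 0, "ty": 0, "tz": 0, "ax": 0, "ay": 0, "az": 0, "claw": 0},
    {"tx": 0, "ty": 0, "tz": 0, "ax": 0, "ay": 0, "az": 0, "claw": 0}
  ]
}}

```text
time_s: 4.75
tcp_pos: [0.502, 0.2326, 0.1263]
ee_rot: [[0.932, -0.363, -0.001], [-0.363, -0.932, 0.0], [-0.001, -0.0, -1.0]]
wrist_force: [-0.1, -0.6, -0.6]
gripper_width: -0.001
gripper_force: 0.0
```

```bash
python3 - <<'E'
from h import *
im,d=look('wrist','w3')
print([(u,v,world('wrist','w3',[(u,v)])[0].round(4)) for u in (314,320,326) for v in (190,197,204)])
cv2.imwrite('pics/w3c.png',cv2.resize(im[100:240,220:420,::-1],None,fx=3,fy=3))
E
```

```text
[(314, 190, array([0.5123, 0.2382, 0.0327])), (314, 197, array([0.5064, 0.2405, 0.0318])), (314, 204, array([0.5009, 0.2427, 0.0326])), (320, 190, array([0.5103, 0.2335, 0.032 ])), (320, 197, array([0.5047, 0.2357, 0.0325])), (320, 204, array([0.4987, 0.2381, 0.0313])), (326, 190, array([0.5083, 0.2289, 0.0314])), (326, 197, array([0.5028, 0.231 , 0.032 ])), (326, 204, array([0.4972, 0.2332, 0.0328]))]
```

View pics/w3c.png

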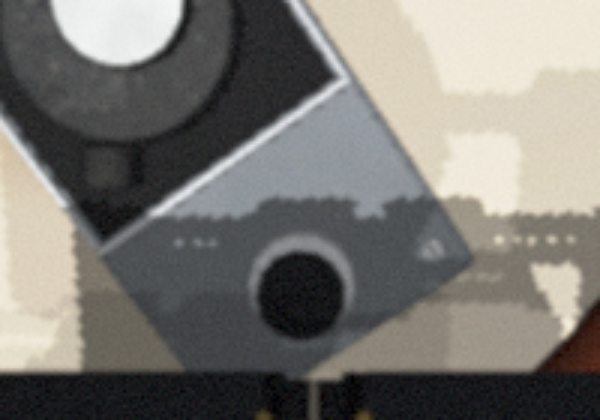

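The holder's button is down, with its top at about 0.032 (12 mm travel). Moving on to the stake's button.

>>> {"method": "drive_tool", "body": {
  "rows": [
    {"tx": 0.42, "ty": 2.02, "tz": 0, "ax": 0, "ay": 0, "az": 0, "claw": 0},
    {"tx": 0.42, "ty": 2.02, "tz": 0, "ax": 0, "ay": 0, "az": 0, "claw": 0},
    {"tx": 0.42, "ty": 2.02, "tz": 0, "ax": 0, "ay": 0, "az": 0, "claw": 0},
    {"tx": 0.42, "ty": 2.02, "tz": 0, "ax": 0, "ay": 0, "az": 0, "claw": 0},
    {"tx": 0.42, "ty": 2.02, "tz": 0, "ax": 0, "ay": 0, "az": 0, "claw": 0},
    {"tx": 0.42, "ty": 2.02, "tz": 0, "ax": 0, "ay": 0, "az": 0, "claw": 0},
    {"tx": 0.42, "ty": 2.02, "tz": 0, "ax": 0, "ay": 0, "az": 0, "claw": 0},
    {"tx": 0.42, "ty": 2.02, "tz": 0, "ax": 0, "ay": 0, "az": 0, "claw": 0},
    {"tx": 0.42, "ty": 2.02, "tz": 0, "ax": 0, "ay": 0, "az": 0, "claw": 0},
    {"tx": 0.42, "ty": 2.02, "tz": 0, "ax": 0, "ay": 0, "az": 0, "claw": 0}
  ]
}}

```text
time_s: 5.63
tcp_pos: [0.467, 0.0279, 0.125]
ee_rot: [[0.932, -0.362, -0.003], [-0.362, -0.932, -0.001], [-0.003, 0.002, -1.0]]
wrist_force: [-0.1, 0.7, -0.0]
gripper_width: 0.006
gripper_force: 0.0
```

>>> {"method": "drive_tool", "body": {
  "rows": [
    {"tx": 0, "ty": 0, "tz": 0, "ax": 0, "ay": 0, "az": 0, "claw": 0},
    {"tx": 0, "ty": 0, "tz": 0, "ax": 0, "ay": 0, "az": 0, "claw": 0}
  ]
}}

```text
time_s: 5.8
tcp_pos: [0.4675, 0.0283, 0.1254]
ee_rot: [[0.931, -0.364, -0.003], [-0.364, -0.931, -0.001], [-0.002, 0.002, -1.0]]
wrist_force: [0.5, 0.7, 0.5]
gripper_width: 0.006
gripper_force: 0.0
```

```bash
python3 - <<'E'
from h import *
look('wrist','w4')
E
```

```text
(no output)
```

View pics/w4.png

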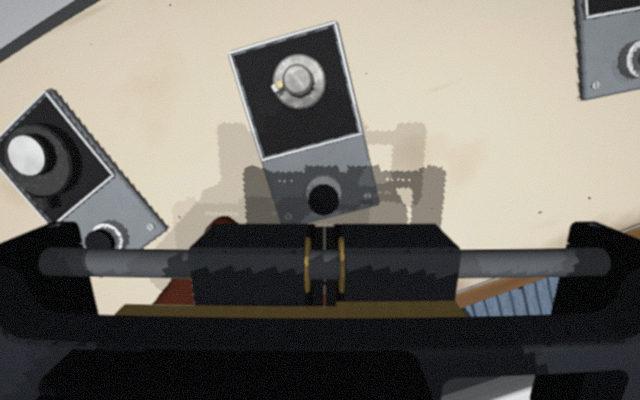

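The stake's cap is at about (323,198), close to under the tool, with the stake on its flange at (299,80).

```bash
python3 - <<'E'
from h import *
print(wray('w4',323,198,.043),world('wrist','w4',[(323,198),(320,194),(326,202)]).round(4))
E
```

```text
[0.47108946 0.02813206 0.043     ] [[0.471  0.0282 0.0426]
 [0.4752 0.0291 0.0435]
 [0.4669 0.0271 0.0425]]
```

>>> {"method": "drive_tool", "body": {
  "rows": [
    {"tx": 0.2, "ty": 0, "tz": 1.7, "ax": 0, "ay": 0, "az": 0, "claw": 0},
    {"tx": 0, "ty": 0, "tz": 1.7, "ax": 0, "ay": 0, "az": 0, "claw": 0},
    {"tx": 0, "ty": 0, "tz": 1.6, "ax": 0, "ay": 0, "az": 0, "claw": 0},
    {"tx": 0, "ty": 0, "tz": 1.2, "ax": 0, "ay": 0, "az": 0, "claw": 0},
    {"tx": 0, "ty": 0, "tz": 0.8, "ax": 0, "ay": 0, "az": 0, "claw": 0},
    {"tx": 0, "ty": 0, "tz": 0.4, "ax": 0, "ay": 0, "az": 0, "claw": 0},
    {"tx": 0, "ty": 0, "tz": 0.1, "ax": 0, "ay": 0, "az": 0, "claw": 0},
    {"tx": 0, "ty": 0, "tz": 0.1, "ax": 0, "ay": 0, "az": 0, "claw": 0},
    {"tx": 0, "ty": 0, "tz": 0, "ax": 0, "ay": 0, "az": 0, "claw": 0}
  ]
}}

```text
time_s: 6.6
tcp_pos: [0.4707, 0.0288, 0.0509]
ee_rot: [[0.932, -0.362, 0.001], [-0.362, -0.932, 0.0], [0.001, -0.001, -1.0]]
wrist_force: [0.3, 0.1, 0.5]
gripper_width: 0.009
gripper_force: 0.0
```

Well centred. From 0.0509 I need about 1.9 cm down.

>>> {"method": "drive_tool", "body": {
  "rows": [
    {"tx": 0, "ty": 0, "tz": 0.1, "ax": 0, "ay": 0, "az": 0, "claw": 0},
    {"tx": 0, "ty": 0, "tz": 0.1, "ax": 0, "ay": 0, "az": 0, "claw": 0},
    {"tx": 0, "ty": 0, "tz": 0.1, "ax": 0, "ay": 0, "az": 0, "claw": 0},
    {"tx": 0, "ty": 0, "tz": 0.1, "ax": 0, "ay": 0, "az": 0, "claw": 0},
    {"tx": 0, "ty": 0, "tz": 0.1, "ax": 0, "ay": 0, "az": 0, "claw": 0},
    {"tx": 0, "ty": 0, "tz": 0.1, "ax": 0, "ay": 0, "az": 0, "claw": 0},
    {"tx": 0, "ty": 0, "tz": 0.1, "ax": 0, "ay": 0, "az": 0, "claw": 0},
    {"tx": 0, "ty": 0, "tz": 0.1, "ax": 0, "ay": 0, "az": 0, "claw": 0},
    {"tx": 0, "ty": 0, "tz": 0.1, "ax": 0, "ay": 0, "az": 0, "claw": 0},
    {"tx": 0, "ty": 0, "tz": 0.1, "ax": 0, "ay": 0, "az": 0, "claw": 0}
  ]
}}

```text
time_s: 7.43
tcp_pos: [0.4703, 0.0285, 0.0406]
ee_rot: [[0.932, -0.362, -0.0], [-0.362, -0.932, -0.0], [-0.0, 0.0, -1.0]]
wrist_force: [0.3, 0.0, 2.0]
gripper_width: 0.009
gripper_force: 1.1
```

>>> {"method": "drive_tool", "body": {
  "rows": [
    {"tx": 0, "ty": 0, "tz": 0.1, "ax": 0, "ay": 0, "az": 0, "claw": 0},
    {"tx": 0, "ty": 0, "tz": 0.1, "ax": 0, "ay": 0, "az": 0, "claw": 0},
    {"tx": 0, "ty": 0, "tz": 0.1, "ax": 0, "ay": 0, "az": 0, "claw": 0},
    {"tx": 0, "ty": 0, "tz": 0.1, "ax": 0, "ay": 0, "az": 0, "claw": 0},
    {"tx": 0, "ty": 0, "tz": 0.1, "ax": 0, "ay": 0, "az": 0, "claw": 0},
    {"tx": 0, "ty": 0, "tz": 0.1, "ax": 0, "ay": 0, "az": 0, "claw": 0},
    {"tx": 0, "ty": 0, "tz": 0.1, "ax": 0, "ay": 0, "az": 0, "claw": 0}
  ]
}}

```text
time_s: 8.02
tcp_pos: [0.4703, 0.0285, 0.0334]
ee_rot: [[0.932, -0.362, -0.0], [-0.362, -0.932, -0.0], [-0.0, 0.0, -1.0]]
wrist_force: [-0.1, -0.4, 2.4]
gripper_width: 0.004
gripper_force: 1.1
```

>>> {"method": "drive_tool", "body": {
  "rows": [
    {"tx": 0, "ty": 0, "tz": 0.1, "ax": 0, "ay": 0, "az": 0, "claw": 0},
    {"tx": 0, "ty": 0, "tz": 0.1, "ax": 0, "ay": 0, "az": 0, "claw": 0},
    {"tx": 0, "ty": 0, "tz": 0, "ax": 0, "ay": 0, "az": 0, "claw": 0}
  ]
}}

```text
time_s: 8.27
tcp_pos: [0.4703, 0.0285, 0.0313]
ee_rot: [[0.932, -0.362, -0.0], [-0.362, -0.932, -0.0], [-0.0, 0.0, -1.0]]
wrist_force: [0.2, -0.2, 0.8]
gripper_width: 0.007
gripper_force: 0.0
```

>>> {"method": "drive_tool", "body": {
  "rows": [
    {"tx": 0, "ty": 0, "tz": -0.5, "ax": 0, "ay": 0, "az": 0, "claw": 0},
    {"tx": 0, "ty": 0, "tz": -1.5, "ax": 0, "ay": 0, "az": 0, "claw": 0},
    {"tx": 0, "ty": 0, "tz": -2.5, "ax": 0, "ay": 0, "az": 0, "claw": 0},
    {"tx": 0, "ty": 0, "tz": -2.5, "ax": 0, "ay": 0, "az": 0, "claw": 0},
    {"tx": 0, "ty": 0, "tz": -1.5, "ax": 0, "ay": 0, "az": 0, "claw": 0},
    {"tx": 0, "ty": 0, "tz": -1, "ax": 0, "ay": 0, "az": 0, "claw": 0},
    {"tx": 0, "ty": 0, "tz": 0, "ax": 0, "ay": 0, "az": 0, "claw": 0},
    {"tx": 0, "ty": 0, "tz": 0, "ax": 0, "ay": 0, "az": 0, "claw": 0}
  ]
}}

```text
time_s: 8.93
tcp_pos: [0.4703, 0.0286, 0.1269]
ee_rot: [[0.932, -0.363, 0.001], [-0.363, -0.932, 0.001], [0.001, -0.001, -1.0]]
wrist_force: [-0.3, -0.1, 0.5]
gripper_width: 0.006
gripper_force: 0.0
```

```bash
python3 - <<'E'
from h import *
look('wrist','w5')
print(sense()['tcp_pos'],world('wrist','w5',[(u,v) for u in (318,323,328) for v in (193,199,204)]).round(4))
E
```

```text
[0.46979638 0.02845019 0.12614058] [[0.4767 0.0323 0.0316]
 [0.472  0.0341 0.0326]
 [0.4674 0.0359 0.0307]
 [0.4753 0.0283 0.032 ]
 [0.4704 0.0302 0.0321]
 [0.4661 0.0318 0.0314]
 [0.4736 0.0243 0.0317]
 [0.4691 0.0261 0.033 ]
 [0.4647 0.0278 0.0321]]
```

The stake's button is down too, top at about 0.032. Now the disc.

>>> {"method": "drive_tool", "body": {
  "rows": [
    {"tx": 1.17, "ty": 2.71, "tz": 0, "ax": 0, "ay": 0, "az": 0, "claw": 0},
    {"tx": 1.17, "ty": 2.71, "tz": 0, "ax": 0, "ay": 0, "az": 0, "claw": 0},
    {"tx": 1.17, "ty": 2.71, "tz": 0, "ax": 0, "ay": 0, "az": 0, "claw": 0},
    {"tx": 1.17, "ty": 2.71, "tz": 0, "ax": 0, "ay": 0, "az": 0, "claw": 0},
    {"tx": 1.17, "ty": 2.71, "tz": 0, "ax": 0, "ay": 0, "az": 0, "claw": 0},
    {"tx": 1.17, "ty": 2.71, "tz": 0, "ax": 0, "ay": 0, "az": 0, "claw": 0},
    {"tx": 1.17, "ty": 2.71, "tz": 0, "ax": 0, "ay": 0, "az": 0, "claw": 0},
    {"tx": 1.17, "ty": 2.71, "tz": 0, "ax": 0, "ay": 0, "az": 0, "claw": 0},
    {"tx": 1.17, "ty": 2.71, "tz": 0, "ax": 0, "ay": 0, "az": 0, "claw": 0},
    {"tx": 1.17, "ty": 2.71, "tz": 0, "ax": 0, "ay": 0, "az": 0, "claw": 0}
  ]
}}

```text
time_s: 9.82
tcp_pos: [0.4802, -0.2677, 0.1249]
ee_rot: [[0.932, -0.363, -0.003], [-0.363, -0.932, 0.001], [-0.003, 0.0, -1.0]]
wrist_force: [0.6, 0.3, 1.1]
gripper_width: 0.005
gripper_force: 0.0
```

>>> {"method": "drive_tool", "body": {
  "rows": [
    {"tx": 0, "ty": 0, "tz": 0, "ax": 0, "ay": 0, "az": 0, "claw": 0},
    {"tx": 0, "ty": 0, "tz": 0, "ax": 0, "ay": 0, "az": 0, "claw": 0}
  ]
}}

```text
time_s: 9.98
tcp_pos: [0.4801, -0.2674, 0.1247]
ee_rot: [[0.931, -0.365, -0.003], [-0.365, -0.931, 0.001], [-0.003, 0.0, -1.0]]
wrist_force: [-0.5, 0.2, 0.2]
gripper_width: 0.001
gripper_force: 0.0
```

```bash
python3 - <<'E'
from h import *
look('wrist','w6')
E
```

```text
(no output)
```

View pics/w6.png

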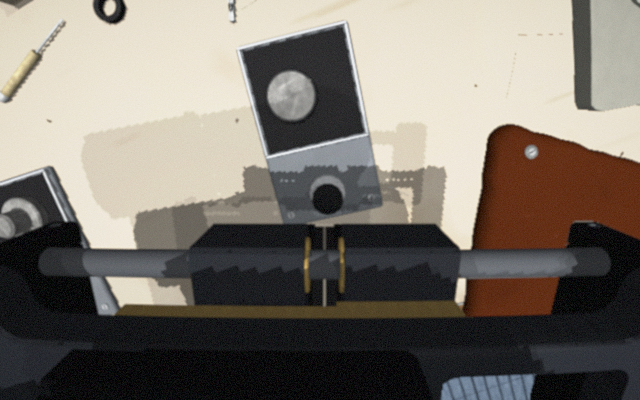

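The disc is at (291,96) and its cap at about (328,199), again almost under the tool. I'll check the number and descend.

```bash
python3 - <<'E'
from h import *
print(wray('w6',328,199,.043),world('wrist','w6',[(328,199),(325,194),(331,203)]).round(4))
E
```

```text
[ 0.48155317 -0.27097423  0.043     ] [[ 0.4811 -0.2708  0.0412]
 [ 0.4861 -0.2702  0.0421]
 [ 0.4771 -0.2719  0.0415]]
```

>>> {"method": "drive_tool", "body": {
  "rows": [
    {"tx": 0.2, "ty": 0.2, "tz": 1.7, "ax": 0, "ay": 0, "az": 0, "claw": 0},
    {"tx": 0, "ty": 0, "tz": 1.7, "ax": 0, "ay": 0, "az": 0, "claw": 0},
    {"tx": 0, "ty": 0, "tz": 1.6, "ax": 0, "ay": 0, "az": 0, "claw": 0},
    {"tx": 0, "ty": 0, "tz": 1.2, "ax": 0, "ay": 0, "az": 0, "claw": 0},
    {"tx": 0, "ty": 0, "tz": 0.8, "ax": 0, "ay": 0, "az": 0, "claw": 0},
    {"tx": 0, "ty": 0, "tz": 0.4, "ax": 0, "ay": 0, "az": 0, "claw": 0},
    {"tx": 0, "ty": 0, "tz": 0.1, "ax": 0, "ay": 0, "az": 0, "claw": 0},
    {"tx": 0, "ty": 0, "tz": 0.1, "ax": 0, "ay": 0, "az": 0, "claw": 0},
    {"tx": 0, "ty": 0, "tz": 0, "ax": 0, "ay": 0, "az": 0, "claw": 0}
  ]
}}

```text
time_s: 10.78
tcp_pos: [0.4827, -0.2689, 0.0511]
ee_rot: [[0.932, -0.362, 0.001], [-0.362, -0.932, -0.0], [0.001, -0.0, -1.0]]
wrist_force: [-0.6, -0.6, 0.2]
gripper_width: 0.004
gripper_force: 0.0
```

>>> {"method": "drive_tool", "body": {
  "rows": [
    {"tx": 0, "ty": 0.1, "tz": 0.1, "ax": 0, "ay": 0, "az": 0, "claw": 0},
    {"tx": 0, "ty": 0, "tz": 0.1, "ax": 0, "ay": 0, "az": 0, "claw": 0},
    {"tx": 0, "ty": 0, "tz": 0.1, "ax": 0, "ay": 0, "az": 0, "claw": 0},
    {"tx": 0, "ty": 0, "tz": 0.1, "ax": 0, "ay": 0, "az": 0, "claw": 0},
    {"tx": 0, "ty": 0, "tz": 0.1, "ax": 0, "ay": 0, "az": 0, "claw": 0},
    {"tx": 0, "ty": 0, "tz": 0.1, "ax": 0, "ay": 0, "az": 0, "claw": 0},
    {"tx": 0, "ty": 0, "tz": 0.1, "ax": 0, "ay": 0, "az": 0, "claw": 0},
    {"tx": 0, "ty": 0, "tz": 0.1, "ax": 0, "ay": 0, "az": 0, "claw": 0},
    {"tx": 0, "ty": 0, "tz": 0.1, "ax": 0, "ay": 0, "az": 0, "claw": 0},
    {"tx": 0, "ty": 0, "tz": 0.1, "ax": 0, "ay": 0, "az": 0, "claw": 0}
  ]
}}

```text
time_s: 11.62
tcp_pos: [0.4819, -0.27, 0.0406]
ee_rot: [[0.932, -0.362, -0.0], [-0.362, -0.932, -0.0], [-0.0, 0.0, -1.0]]
wrist_force: [-0.6, -0.6, 2.4]
gripper_width: 0.007
gripper_force: 1.0
```

>>> {"method": "drive_tool", "body": {
  "rows": [
    {"tx": 0, "ty": 0, "tz": 0.1, "ax": 0, "ay": 0, "az": 0, "claw": 0},
    {"tx": 0, "ty": 0, "tz": 0.1, "ax": 0, "ay": 0, "az": 0, "claw": 0},
    {"tx": 0, "ty": 0, "tz": 0.1, "ax": 0, "ay": 0, "az": 0, "claw": 0},
    {"tx": 0, "ty": 0, "tz": 0.1, "ax": 0, "ay": 0, "az": 0, "claw": 0},
    {"tx": 0, "ty": 0, "tz": 0.1, "ax": 0, "ay": 0, "az": 0, "claw": 0},
    {"tx": 0, "ty": 0, "tz": 0.1, "ax": 0, "ay": 0, "az": 0, "claw": 0},
    {"tx": 0, "ty": 0, "tz": 0.1, "ax": 0, "ay": 0, "az": 0, "claw": 0}
  ]
}}

```text
time_s: 12.2
tcp_pos: [0.4819, -0.27, 0.0335]
ee_rot: [[0.932, -0.362, 0.0], [-0.362, -0.932, -0.0], [0.0, 0.0, -1.0]]
wrist_force: [-0.8, 1.1, 2.5]
gripper_width: 0.003
gripper_force: 1.1
```

>>> {"method": "drive_tool", "body": {
  "rows": [
    {"tx": 0, "ty": 0, "tz": 0.1, "ax": 0, "ay": 0, "az": 0, "claw": 0},
    {"tx": 0, "ty": 0, "tz": 0.1, "ax": 0, "ay": 0, "az": 0, "claw": 0},
    {"tx": 0, "ty": 0, "tz": 0, "ax": 0, "ay": 0, "az": 0, "claw": 0}
  ]
}}

```text
time_s: 12.45
tcp_pos: [0.4819, -0.27, 0.0313]
ee_rot: [[0.932, -0.362, -0.0], [-0.362, -0.932, 0.0], [-0.0, 0.0, -1.0]]
wrist_force: [-0.5, -1.1, -0.0]
gripper_width: 0.004
gripper_force: 0.2
```

>>> {"method": "drive_tool", "body": {
  "rows": [
    {"tx": 0, "ty": 0, "tz": -0.5, "ax": 0, "ay": 0, "az": 0, "claw": 0},
    {"tx": 0, "ty": 0, "tz": -1.5, "ax": 0, "ay": 0, "az": 0, "claw": 0},
    {"tx": 0, "ty": 0, "tz": -2.5, "ax": 0, "ay": 0, "az": 0, "claw": 0},
    {"tx": 0, "ty": 0, "tz": -2.5, "ax": 0, "ay": 0, "az": 0, "claw": 0},
    {"tx": 0, "ty": 0, "tz": -1.5, "ax": 0, "ay": 0, "az": 0, "claw": 0},
    {"tx": 0, "ty": 0, "tz": -1, "ax": 0, "ay": 0, "az": 0, "claw": 0},
    {"tx": 0, "ty": 0, "tz": 0, "ax": 0, "ay": 0, "az": 0, "claw": 0},
    {"tx": 0, "ty": 0, "tz": 0, "ax": 0, "ay": 0, "az": 0, "claw": 0}
  ]
}}

```text
time_s: 13.12
tcp_pos: [0.4817, -0.2698, 0.1264]
ee_rot: [[0.932, -0.363, 0.0], [-0.363, -0.932, 0.0], [0.0, -0.0, -1.0]]
wrist_force: [-0.3, 0.9, -0.5]
gripper_width: 0.003
gripper_force: 0.0
```

```bash
python3 - <<'E'
from h import *
look('wrist','w7')
print(sense()['tcp_pos'],world('wrist','w7',[(u,v) for u in (320,324,328) for v in (193,198,203)]).round(4))
E
```

```text
[ 0.48114679 -0.26967259  0.12559397] [[ 0.4873 -0.2678  0.0307]
 [ 0.4835 -0.2663  0.032 ]
 [ 0.4797 -0.2648  0.0329]
 [ 0.4864 -0.271   0.032 ]
 [ 0.4822 -0.2694  0.0316]
 [ 0.4781 -0.2678  0.0317]
 [ 0.4851 -0.2742  0.0317]
 [ 0.4809 -0.2726  0.0314]
 [ 0.4773 -0.2712  0.0334]]
```

All three buttons are down at about 12 mm and the tool is clear, so I'm handing in.

```bash
python3 -c "
from station import *
print(finish_job())"
```

```text
the job is handed in; nothing more can be done
None
```

I pressed the three tally buttons in order (holder, stake, disc), each about 12 mm of its 14 mm by wrist-camera depth with force readings up to about 2.5 N, and handed the job in at about 13 s with the tool clear above the disc's button; no verdict came back.

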